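# Count to the third gap of the tile rack and push the test tile in

### The arm

A 7-joint arm with a two-finger parallel gripper is mounted at the origin on a cart in front of the work surface, level with it; the furniture and walls round the work are solid. World frame = base frame: x ahead of the robot, y to its left, z up, the work surface at z = 0. Lengths are in mm, angles in degrees, forces in N, time in s.
With the tool pointing down it reaches from about 425 to 825 mm from the base axis. Payload 3.6 kg.
Tool frame: the origin (TCP) lies at the very end of the fingers, on their centre line; the grasp point (between the pads) lies 19 mm behind it; z points along the fingers, y is the line along which they close (so a half turn about z gives the same grasp; the last joint's range is limited). The gripper opens to 93 mm and grips with 3 to 60 N. Pads are 15 mm wide; open, the fingers measure 128 mm over their backs; the gripper's body (75 mm by 188 mm) begins 65 mm behind the grasp point.
Start: joints at [39.334, 35.231, -0.722, 81.555, 0.464, 63.22, -2.315], TCP at [491.655, -425.132, 218.64] pointing down, gripper open.
Joint ranges: [-178.69, 178.69], [-17.37, 117.87], [-77.05, 75.6], [15.02, 138.74], [-78.02, 258.01], [0.78, 113.62], [-162.83, 162.83]. Speed limits (degrees/s): [159.86, 159.86, 180, 180, 180, 180, 180].

### API

Orientations are given as [roll, pitch, yaw] about the fixed x, y, z axes, in that order (R = Rz(yaw) Ry(pitch) Rx(roll)).
In Python, from bench import r gives the robot as it stands. Calls block until the motion is done:
- r.move_pose(position, orientation): joint-space move of the TCP to a pose.
- r.servo_line(position, v=150, rotation=None): straight line of the TCP; rotation=None keeps the orientation; v is the mean speed in mm/s.
- r.goto_joints(angles): joint-space move.
- r.command_gripper(opening): finger opening in mm; the grip force is fixed at half the most; returns when the fingers have stopped.
- r.hold(seconds).
- r.ik(position, orientation): joint angles nearest the present ones, or None.
- r.sense(): the state.
- r.capture(name): name is "side" or "top"; returns (picture, depth): 384x512x3 uint8, red, green, blue; 384x512 float32, mm along the optical axis (not along the pixel's ray), 0 where there is no reading.
- r.camera_params(name): a dict with "fx", "fy", "cx", "cy" (pixels), "k1" (the pictures are not rectified: a ray, as slopes to the right and down, at radius r is drawn at 1 + k1 r^2 times it, then the intrinsics apply), "pose" (4x4, takes a point from camera to world coordinates). Camera axes: x right, y up, looking along -z (the intrinsics and any distortion apply to the point x, -y, -z); pixel columns grow to the right and rows downward; lengths in mm; the calibration is good to about 2 mm. A picture is of the moment at which its call begins. camera_params takes no time and is no camera call.
A pose or a line that the arm cannot do raises r.PlanningError and nothing moves.
- r.job_done(): hands the job in; it is judged then, once.
The state is a dict: "time": time; "joints": joint angles; "joint_velocities": joint speeds; "joint_torque": joint torques, N m; "eef_pos": TCP position; "tool_rot": TCP orientation; "ft_force": force on the tool from outside, world axes, zero at the start; "torque": the same for the moment, N m; "finger_gap": finger opening in mm; "grasp_force": force on a finger pad.
Only numpy, scipy, OpenCV 4.12 (cv2) and the standard library are available. Lean on these libraries where they do the work, as an engineer would, in place of code of your own. Each camera call takes 0.05 s, during which the arm holds its last target. There are 200 camera calls.

### The job

Find the third gap of the wooden tile rack by touch: with closed fingertips, start on the sprung top rail over the first gap at the end that carries the turned knob and run along the rail, staying on it, over the second gap to the third and no further (gaps that already hold a tile count too). Then push the loose test tile that lies on the bench in front of the rack flat along the bench into that third gap until it is fully home against the back board. Pick nothing up, and leave the stored tiles and everything else where they are.

Things in the scene. Friction and masses are not known exactly. Their poses are not given: they have to be found in the camera images.
- rack: Fixed pale wooden tile rack, 360 mm wide, open below (tiles slide on the bench) and to the front. Origin: on the bench under its middle. +x points into the gaps to the back board, y runs along the row. Seven dividers 6 thick, 36 high, make six gaps 44 wide, centres at y = 125, 75, 25, -25, -75, -125 mm. Board 38 high, end cheeks 40. Place and yaw vary.
- rack_mouth (a point): Point on the bench in the middle of the line of the rounded divider noses (rack x = -25 mm, y = 0). A tile 70 mm long that is home sticks out 15 mm in front of this line, to rack x = -40.
- rack_back (a point): Point on the bench at the foot of the back board's inner face (rack x = +30 mm, y = 0), which stops the tiles; a tile that is home has its centre at rack x = -5 mm.
- rail_top (a point): Middle of the flat top of the rack's darker sprung rail: a bar 302 mm long (rack y), 22 wide, 10 thick, on the line rack x = +5 above the gaps, top 58 above the bench at rest. It gives straight down up to 8 mm (1 N to start, 3.5 N at the stop). Five smooth ridges, 1.5 mm proud, cross it over the inner dividers (rack y = -100, -50, 0, 50, 100).
- finial: Turned wooden knob, 24 mm across, 34 high, fixed on one end cheek (top 74 above the bench) at rack x = +5 and y = +168 or -168: counting starts at this end, which varies. Origin: centre of its underside. Along the rail the first gap's centre is 43 from its axis, the second 93, the third 143.
- end_block: Plain square wooden block 22x22x12 mm fixed on the other end cheek, where counting does not start.
- tile: Loose terracotta test tile with pale glaze bars and patch on its top, 70 (its x) x 36 (its y) x 14 high (mm), 60 to 130 g, lying flat on the bench in front of the rack, place and yaw varying. Origin: centre of its underside. The two ends are equivalent for the job.
- stored_tile_a: Same kind of tile (70x36x14, loose), already home in the gap at rack y = 125.
- stored_tile_b: Same kind of tile (70x36x14, loose), already home in the gap at rack y = -75.
- plastic_basket: Bystander: white slotted plastic basket 130x152x59 (mm), loose on the bench. Origin: centre of its underside.
- green_bowl: Bystander: green plastic bowl 142 across, 73 high (mm), loose on the bench. Origin: centre of its underside.
- beast_mug: Bystander: glazed beast-shaped mug 130x189x128 (mm), loose on the bench. Origin: centre of its underside.
- teal_tin: Bystander: flat teal tin 70x98x30 (mm), loose on the bench. Origin: centre of its underside.
- squat_bottle: Bystander: wide brown squeeze bottle with needle tip, 50 across, 99 high (mm), loose on the bench. Origin: centre of its underside.
- slim_bottle: Bystander: slim pale squeeze bottle with needle tip, 32 across, 111 high (mm), loose on the bench. Origin: centre of its underside.
- corner_bottle_a: Bystander: brown squeeze bottle, 42 across, 105 high (mm), loose on the bench. Origin: centre of its underside.
- corner_bottle_b: Bystander: slim red-brown squeeze bottle, 32 across, 104 high (mm), loose on the bench. Origin: centre of its underside.
- rail (a joint): How far the sprung rail is pressed down: 0 at rest, 0.008 m at its stop.
There are look-alikes about, which are no part of the job. Leave any green, pink or yellow look-alike of the tile alone.

How it is judged (in metres and radians):
On the way, in this order (a step that is already met when the one before it is completed fails the run):
1. the fingertips touch the rail over the first gap from the knob (contact force between the fingers and rail above 0.2 N and horizontal distance between the grasp point and finial between 0.025 and 0.058 m), for 0.03 s.
2. the fingertips, on the rail, cross the ridge between first and second gap (contact force between the fingers and rail above 0.2 N and horizontal distance between the grasp point and finial between 0.06 and 0.076 m), for 0.03 s.
3. the fingertips are on the rail over the second gap (contact force between the fingers and rail above 0.2 N and horizontal distance between the grasp point and finial between 0.08 and 0.106 m), for 0.03 s.
4. the fingertips, on the rail, cross the ridge between second and third gap (contact force between the fingers and rail above 0.2 N and horizontal distance between the grasp point and finial between 0.11 and 0.126 m), for 0.03 s.
5. the fingertips are on the rail over the third gap (contact force between the fingers and rail above 0.2 N and horizontal distance between the grasp point and finial between 0.13 and 0.16 m), for 0.03 s.
6. the loose tile is fully home in the third gap from the knob (((y of finial in the frame of rack above 0 m and y of tile in the frame of rack between 0.017 and 0.033 m) or (y of finial in the frame of rack below 0 m and y of tile in the frame of rack between -0.033 and -0.017 m)) and x of tile in the frame of rack above -0.0085 m and angle between the x axis of tile and the x axis of rack, either way round below 0.15 rad and height (world z) of tile below 0.004 m and angle between tile's own z axis and vertical below 0.08 rad), for 0.2 s.
At the end, for the whole second after the job is handed in: The loose tile lies flat on the bench in the third gap counted from the knob end (within 8 mm of the gap's centre line, within 0.15 rad of its direction), its end within 3.5 mm of the back board, at rest; the rail is back up (within 2 mm) and nothing is touched (all of step 6 and linear speed of tile below 0.01 m/s and value of joint rail below 0.002 m).
It fails at once if the fingertips run on along the rail past the third gap (or start from the wrong end) (contact force between the fingers and rail above 0.2 N and horizontal distance between the grasp point and finial above 0.175 m).
It fails at once if a tile is lifted off the bench (more than 10 mm) or tipped (height (world z) of any of tile, stored_tile_a, stored_tile_b above 0.01 m or angle between any of tile, stored_tile_a, stored_tile_b's own z axis and vertical above 0.35 rad).
It fails at once if a stored tile is moved more than 10 mm (distance of any of stored_tile_a, stored_tile_b from where it was at the start of the episode above 0.01 m).
It fails at once if a bystander is moved more than 15 mm or tipped (distance of any of plastic_basket, green_bowl, beast_mug, teal_tin, squat_bottle, slim_bottle, corner_bottle_a, corner_bottle_b from where it was at the start of the episode above 0.015 m or angle between any of plastic_basket, green_bowl, beast_mug, teal_tin, squat_bottle, slim_bottle, corner_bottle_a, corner_bottle_b's own z axis and vertical above 0.3 rad).
It also fails if it takes over 64 s, if anything falls off the work surface, if the arm or the gripper's body presses on something with over 40 N, if the wrist force passes 120 N, or if a joint passes its speed limit or range.

## Working session

There is one attempt and no reset: what is moved stays moved. The work goes in short steps, each a Python script; the robot and the scene stay as the last script left them, time stands still between calls to the robot, and variables do not carry over. Pictures are saved under pics/ and viewed, at most 10 in all, crops included, and the job is handed in when it is done.

```bash
mkdir -p pics; ls; cat > h.py <<'E'
import numpy as np, cv2
from bench import r
def world(name, depth, uv, p=None):
    """pixels -> world points with depth"""
    p=p or r.camera_params(name); out=[]
    K=np.array([[p['fx'],0,p['cx']],[0,p['fy'],p['cy']],[0,0,1.]])
    uv=np.atleast_2d(np.float64(uv))
    n=cv2.undistortPoints(uv[:,None],K,np.array([p['k1'],0,0,0,0.]))[:,0]
    d=depth[uv[:,1].round().astype(int),uv[:,0].round().astype(int)]
    c=np.c_[n[:,0]*d,-n[:,1]*d,-d,np.ones(len(d))]
    return (c@np.array(p['pose']).T)[:,:3]
def cloud(name,depth):
    v,u=np.mgrid[:384,:512]
    return world(name,depth,np.c_[u.ravel(),v.ravel()]).reshape(384,512,3)
E
python3 - <<'E'
from h import *
for n in ['top','side']:
    im,d=r.capture(n); p=r.camera_params(n)
    cv2.imwrite(f'pics/{n}0.png',im[...,::-1]); np.savez(f'{n}0.npz',im=im,d=d)
    print(n,{k:np.round(v,3) for k,v in p.items()})
print(r.sense())
E
```

```text
pics
top {'fx': np.float64(496.139), 'fy': np.float64(496.139), 'cx': np.float64(250.532), 'cy': np.float64(191.391), 'k1': np.float64(-0.013), 'pose': array([[-4.000000e-03,  9.960000e-01, -8.400000e-02,  4.047370e+02],
       [-1.000000e+00, -4.000000e-03,  5.000000e-03, -2.918900e+01],
       [ 5.000000e-03,  8.400000e-02,  9.960000e-01,  1.433377e+03],
       [ 0.000000e+00,  0.000000e+00,  0.000000e+00,  1.000000e+00]])}
side {'fx': np.float64(401.047), 'fy': np.float64(401.047), 'cx': np.float64(252.563), 'cy': np.float64(193.863), 'k1': np.float64(-0.108), 'pose': array([[ 9.27000e-01,  2.40000e-01, -2.89000e-01,  1.37930e+02],
       [-3.76000e-01,  5.98000e-01, -7.08000e-01, -8.89504e+02],
       [ 2.00000e-03,  7.65000e-01,  6.44000e-01,  8.77224e+02],
       [ 0.00000e+00,  0.00000e+00,  0.00000e+00,  1.00000e+00]])}
{'time': 0.1, 'joints': array([39.33436103, 35.28227716, -0.72417755, 81.63071826,  0.46247501,
       63.21973894, -2.31410988]), 'joint_velocities': array([-0.06129248, -0.25751415, -0.05914375, -0.2006328 , -0.07373803,
       -0.08850575, -0.00980613]), 'joint_torque': array([ 1.87843601e-03, -4.60038471e+01,  2.10338077e-01, -1.66245264e+01,
       -6.11111848e-02,  1.69007701e-02,  1.11592387e-04]), 'eef_pos': array([ 491.14337046, -424.68978998,  217.62138501]), 'tool_rot': array([-1.79870067e+02, -6.38990318e-04,  4.91520194e+01]), 'ft_force': array([ 0.07445931,  1.01027784, -0.15692444]), 'torque': array([ 0.03107256, -0.02189378, -0.01508135]), 'grasp_force': 0.0, 'finger_gap': 92.87310513408254}
```

View pics/top0.png

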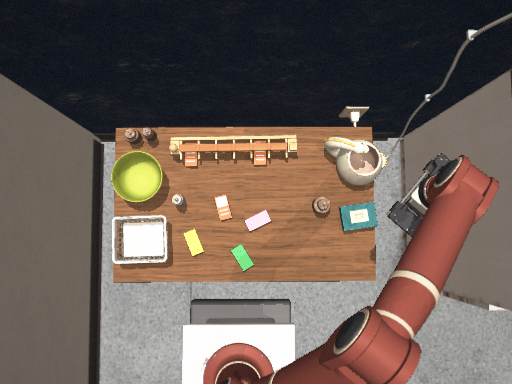

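View pics/side0.png

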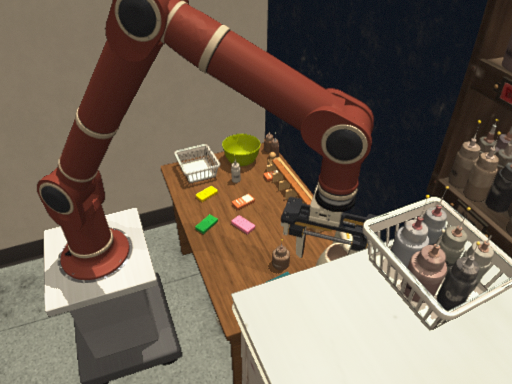

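The top view shows the rack at (172–297, 135–165), with a round thing at its left end near (174,147) and a square one at the right near (292,144). Tile candidates are terracotta with pale bars at (223,207), pink at (258,220), yellow at (194,242) and green at (242,258). Only (223,207) fits the description. I'll confirm both in a crop and measure.

```bash
python3 - <<'E'
from h import *
z=np.load('top0.npz'); im,d=z['im'],z['d']
c=im[125:230,160:305]; cv2.imwrite('pics/crop1.png',cv2.resize(c,None,fx=5.5,fy=5.5,interpolation=cv2.INTER_CUBIC)[...,::-1])
W=cloud('top',d); np.save('W.npy',W)
hsv=cv2.cvtColor(im,cv2.COLOR_RGB2HSV)
print('bench z',np.median(W[215:235,280:300,2]), np.median(W[180:190,230:260,2]))
np.set_printoptions(precision=1,suppress=True,linewidth=200)
# tile by height
m=np.zeros((384,512),bool); m[185:230,208:238]=1
t=m&(W[...,2]>7); P=W[t]; print('tile',len(P),P.mean(0),np.median(P[:,2]))
print(cv2.minAreaRect(P[:,:2].astype(np.float32)))
# rail: height 52..64
m[:]=0; m[130:165,165:302]=1
t=m&(W[...,2]>50)&(W[...,2]<66); P=W[t]; print('rail',len(P),P.mean(0)); print(cv2.minAreaRect(P[:,:2].astype(np.float32)))
t=m&(W[...,2]>66); P=W[t]; print('knob',len(P),P.mean(0),P.max(0),P.min(0))
for a,b in((165,182),(286,300)): 
  print(a); print(W[140:154,a:b,2].round(0).astype(int))
E
```

```text
bench z 0.0411909840078124 -0.38835466297689436
tile 316 [480.   42.5  31.6] 13.520153372493724
((469.05682373046875, 11.812576293945312), (138.56546020507812, 89.92388153076172), 57.24488830566406)
rail 889 [646.9   6.6  57.4]
((647.0144653320312, 12.589523315429688), (22.968971252441406, 356.0164489746094), 0.8033933639526367)
knob 65 [577.9 121.5 448.2] [ 653.7  189.6 1433.4] [404.7 -29.2  66.7]
165
[[  -6   -1   -2    3    3    4   37   37   35   40   33   45   34   40   37   38   40]
 [   3    0 1433    2   -4   35   43   39   42   36   42   43   36   38   39   35   30]
 [   4   -2    3    1    0   35   41   37   38   39   42   31   39   36   38   33   35]
 [  -4   -4    1    2    3   36   41   44   44   41   44   41   39   35   45   38   40]
 [  -2    0   -2   -5    1   37   67   68   70   71   67   44   41   40   40   57   59]
 [  -1   -1    3   -2    2   68   70   76   73   72   68   63   44   34   42   57   54]
 [  -2    1   -1   -3   70   74   71   73   70   73   68   69   44   38   37   62   54]
 [  -2    3    3    6   71   75   72   68   75   70   68   72   66   40   37  
[... 473 characters left out ...]
  8   36   42   42   39   37   41   39   42   39   40   38   33]]
286
[[35 37 33 36 37 41 41 38 39 43 33  4  0 -2]
 [36 39 47 38 39 50 40 38 42 39 40 -1 -4 -1]
 [35 40 45 45 35 44 43 38 41 42 37  1 -1 -4]
 [63 41 38 50 49 51 53 48 56 50 52  1 -3 -3]
 [58 39 40 52 53 55 54 54 57 54 54  0 -2  3]
 [59 38 38 50 50 53 48 50 56 55 50  2 -7  5]
 [60 34 41 49 57 53 51 51 56 54 50  0  0 -3]
 [59 37 39 53 45 57 52 50 54 49 49  0  2  0]
 [57 34 39 51 54 49 49 54 57 52 53  2 -1  1]
 [66 37 42 52 56 47 51 47 51 53 54 -6 -1  0]
 [36 32 38 45 45 48 49 48 46 45 41 -1  3  2]
 [34 35 33 44 42 39 42 37 39 42 38 -4  3 -1]
 [34 40 37 38 36 29 41 29 35 33 37  3  3  2]
 [33 36 19 19 17 25 18 17 15 17 -1  2  1  1]]
```

View pics/crop1.png

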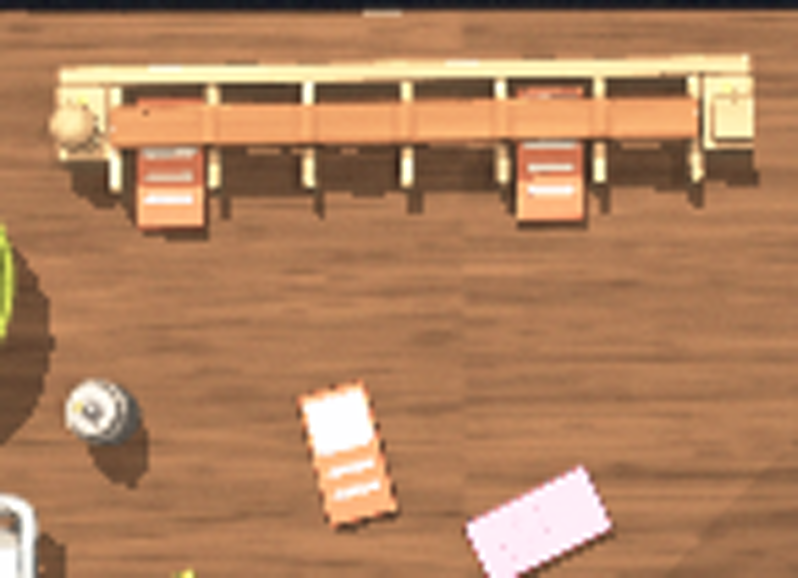

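The crop confirms the round knob at the left end (175,147 in the full picture; the world +y end, z about 72) and the plain square block at the right. The terracotta tile with pale bars and patch is at (223,207). The third gap is therefore at rack y = +25. Next I'll do a refined fit, cross-checked with the side view.

```bash
cat >> h.py <<'E'
def onplane(name,uv,z):
    p=r.camera_params(name); K=np.array([[p['fx'],0,p['cx']],[0,p['fy'],p['cy']],[0,0,1.]])
    n=cv2.undistortPoints(np.float64(np.atleast_2d(uv))[:,None],K,np.array([p['k1'],0,0,0,0.]))[:,0]
    T=np.array(p['pose']); dr=np.c_[n[:,0],-n[:,1],-np.ones(len(n))]@T[:3,:3].T
    return T[:3,3]+dr*((z-T[2,3])/dr[:,2])[:,None]
E
python3 - <<'E'
from h import *
np.set_printoptions(precision=1,suppress=True,linewidth=200)
for n in ['top','side']:
    z=np.load(n+'0.npz'); im,d=z['im'],z['d']; W=cloud(n,d); ok=d>0
    X,Y,Z=W[...,0],W[...,1],W[...,2]
    hsv=cv2.cvtColor(im,cv2.COLOR_RGB2HSV)
    def pl(m,zz):
        v,u=np.nonzero(m); return onplane(n,np.c_[u,v],zz)[:,:2]
    ax=lambda P:np.linalg.svd(P-P.mean(0),full_matrices=False)[2][0]
    ang=lambda a:np.degrees(np.arctan2(a[1],a[0]))
    t=ok&(X>420)&(X<560)&(Y>0)&(Y<90)&(Z>7)&(Z<22)
    k,l=cv2.connectedComponents(t.astype(np.uint8)); t=l==1+np.argmax(np.bincount(l[l>0])[1:])
    P=pl(t,14); print(n,'tile',t.sum(),P.mean(0),ang(ax(P)),'z',np.median(Z[t]),cv2.minAreaRect(P.astype(np.float32)))
    R=ok&(X>610)&(X<690)&(Y>-220)&(Y<220)
    t=R&(Z>51)&(Z<65)&(Y<160)&(Y>-133)&(X>630)&(X<665)
    P=pl(t,58); a=ax(P); print(' rail',t.sum(),P.mean(0),ang(a),'z',np.median(Z[t]),P.min(0),P.max(0))
    kn=R&(Z>66)&(Z<80); P=pl(kn,70); print(' knob',kn.sum(),P.mean(0),P.min(0),P.max(0),Z[kn].max())
    t=R&(Z>10)&(Z<18)&(X<640)&(X>605); 
    for lo,hi in((100,180),(-110,-30)):
        s=t&(Y>lo)&(Y<hi)&(hsv[...,0]<14)&(hsv[...,1]>90); P=pl(s,14) if s.sum()>5 else np.zeros((1,2)); print(' stored',s.sum(),P.mean(0),P.min(0),P.max(0))
    t=R&(Z>30)&(Z<43)&(X>650); P=pl(t,38); 
    if len(P)>10: print(' board',len(P),P.mean(0),ang(ax(P)),P.min(0),P.max(0))
E
```

```text
top tile 304 [480.3  43.4] -165.70041022303448 z 13.55039964403477 ((479.9610290527344, 43.925926208496094), (69.57703399658203, 36.722862243652344), 13.88540267944336)
 rail 797 [646.8  13.9] 90.91921107617195 z 57.62834332554303 [ 635. -131.] [660. 158.]
 knob 47 [644.4 179.4] [633.4 170.1] [653.1 189.6] 77.14491322535241
 stored 57 [626.9 135.6] [610.5 108.9] [639.7 152.2]
 stored 72 [628.3 -63.3] [609.9 -84.7] [639.1 -47.1]
 board 587 [674.2  11.2] 90.66283616290099 [ 650.2 -166.9] [683.9 192.1]
side tile 187 [481.2  39.3] -162.86264321816316 z 15.064573682366245 ((481.3981628417969, 38.518123626708984), (74.90892028808594, 42.1939697265625), 16.106765747070312)
 rail 364 [648.7  24.8] -89.21599865976287 z 59.31402897220153 [634.4 -95.9] [663.  160.3]
 knob 26 [647.2 175.9] [633.5 161.7] [658.4 188.5] 77.42111933263834
 stored 35 [623.1 137.6] [608.2 108.9] [637.9 156.8]
 stored 0 [0. 0.] [0. 0.] [0. 0.]
 board 150 [679.3  61.7] -89.11565455139618 [647.7 -60.6] [686.4 194.8]
```

Both views agree: rack yaw is about 0.8°, its origin about (641.9, 11.4), the knob at (644, 179), the tile at (480, 43.7) with yaw about 14°. Heights match the text (rail 58, tile 14). The stored tiles also land at rack y = 125 and −75. Now the touch run.

```bash
cat >> h.py <<'E'
YAW=0.8; O=np.array([641.9,11.4]); c,s=np.cos(np.radians(YAW)),np.sin(np.radians(YAW))
rk=lambda x,y,z: [O[0]+c*x-s*y, O[1]+s*x+c*y, z]
ori=lambda a=YAW:[180,0,a]
E
python3 - <<'E'
from h import *
np.set_printoptions(precision=1,suppress=True)
S=lambda t:print(t,r.sense()['time'],r.sense()['eef_pos'],r.sense()['ft_force'])
r.servo_line([491,-425,270],v=200); r.command_gripper(0)
r.move_pose(rk(5,125,260),ori()); S('above')
r.servo_line(rk(5,125,80),v=200); S('near'); print(r.sense()['tool_rot'],r.sense()['finger_gap'])
im,_=r.capture('top'); cv2.imwrite('pics/t1.png',cv2.resize(im[110:220,130:310],None,fx=4.4,fy=4.4)[...,::-1])
E
```

```text
above 4.05 [645.5 134.8 260.1] [ 0.8 -1.   0.3]
near 5.1 [646.3 136.4  81.3] [-0.6  0.2  0.8]
[-180.    -0.2    0.8] 0.5046217963853253
```

View pics/t1.png

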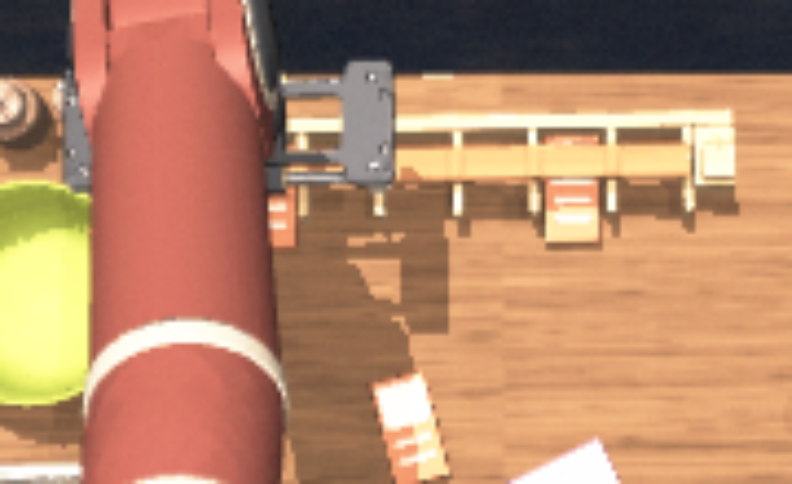

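The gripper sits over the knob end of the rail, with its body spanning about x 65–395 in the crop. It is clear of everything. Now press and run.

```bash
python3 - <<'E'
from h import *
np.set_printoptions(precision=1,suppress=True)
def S(t):
    q=r.sense(); print(t,round(q['time'],2),q['eef_pos'],q['ft_force']); return q
z=62
while z>52.5:
    r.servo_line(rk(5,125,z),v=40); q=S(z)
    if q['ft_force'][2]>2.0 and q['eef_pos'][2]<57: break
    z-=1.5
r.hold(.1)
for y in np.arange(120,24,-5):
    r.servo_line(rk(5,y,z),v=40); S(y)
r.hold(.15); S('end')
r.servo_line(rk(5,25,100),v=150); S('up')
E
```

```text
62 5.75 [645.1 136.4  61.7] [-0.3 -0.4 -0.6]
60.5 6.0 [645.2 136.5  60.6] [0.4 0.5 0.4]
59.0 6.25 [645.1 136.5  58.9] [-0.4 -1.  -0.1]
57.5 6.5 [645.4 136.5  57.7] [ 0.8 -0.9  1.7]
56.0 6.75 [645.4 136.5  56.1] [-0.  -0.2  1.8]
54.5 7.0 [645.4 136.5  54.6] [0.8 0.1 1.3]
53.0 7.25 [645.4 136.5  53.1] [-0.1 -0.8  2.4]
120 7.62 [645.2 131.2  53. ] [-0.1  0.5  3.4]
115 7.9 [645.2 125.6  53. ] [-0.4  0.6  1.5]
110 8.18 [645.3 121.4  53.1] [0.3 1.2 2.3]
105 8.45 [645.6 115.8  53.1] [-0.2  1.7  3.1]
100 8.72 [645.6 110.   53. ] [0.  0.7 3.4]
95 9.0 [645.6 105.1  53. ] [ 0.4 -0.1  2.9]
90 9.28 [645.6 100.2  52.9] [-0.4 -0.7  2.2]
85 9.55 [645.7  95.9  53. ] [-0.1  0.2  1.8]
80 9.82 [645.8  90.8  53. ] [-0.9  0.1  3.1]
75 10.1 [645.9  85.7  53. ] [0.2 0.5 3. ]
70 10.38 [645.9  80.6  53. ] [-0.5  0.1  3. ]
65 10.65 [646.   75.6  53. ] [0.2 0.3 1.8]
60 10.93 [646.   71.5  53. ] [0.4 2.4 2.2]
55 11.2 [646.2  65.8  53.1] [0.2 1.4 3. ]
50 11.47 [646.3  59.9  53. ] [0.7 0.2 3.2]
45 11.75 [646.3  55.1  53. ] [0.4 0.  3. ]
40 12.03 [646.2  50.2  52.9] [-1.4 -0.5  2.7]
35 12.3 [646.3  45.9  53. ] [-1.   0.3  3.9]
30 12.57 [646.5  40.8  53. ] [0.2 0.7 3. ]
25 12.85 [646.6  35.7  53. ] [-0.3  0.4  2.8]
end 13.0 [646.6  35.7  53. ] [ 0.5 -0.6  2.8]
up 13.47 [645.9  36.4  99.5] [-0.  -0.   0.1]
```

Contact held the whole way (1.3–3.9 N), and the lateral force bumps came 50 mm apart around the expected ridges, which confirms the rack estimate. Next I'll go behind the tile and push, turning it gradually in line, stopping short of the mouth to check.

```bash
python3 - <<'E'
from h import *
np.set_printoptions(precision=1,suppress=True)
def S(t):
    q=r.sense(); print(t,round(q['time'],2),q['eef_pos'],q['tool_rot'][2],q['ft_force'],q['finger_gap'])
u=lambda a:np.array([np.cos(np.radians(a)),np.sin(np.radians(a))])
T=np.array([480.2,43.7]); A=14.0
face=T-35*u(A)
start=face-14*u(A)
r.servo_line(rk(5,25,120),v=200)
r.move_pose([*start,120],ori(A)); r.command_gripper(14); S('behind')
r.servo_line([*start,4],v=150); S('down')
# face centre goes straight to the gap line, yaw 14 -> rack yaw over the first 75 mm
goal=np.array(rk(-40-60,25,0)[:2])
n=12
for k in range(n+1):
    f=k/n; a=A+(YAW-A)*min(1,f/0.85); p=face+(goal-face)*f-7.5*u(a)
    r.servo_line([*p,4],v=30,rotation=ori(a))
    if k%3==0:S(k)
d=np.array([0,0]); im,dd=r.capture('top'); np.savez('top2.npz',im=im,d=dd)
cv2.imwrite('pics/t2.png',cv2.resize(im[125:230,160:305],None,fx=5.5,fy=5.5,interpolation=cv2.INTER_CUBIC)[...,::-1])
im,dd=r.capture('side');cv2.imwrite('pics/s2.png',cv2.resize(im[120:260,190:340],None,fx=5,fy=4)[...,::-1])
E
```

```text
behind 15.07 [432.9  31.9 119.9] 13.996450184784722 [-0.6 -1.1  0.1] 13.99870755342865
down 15.99 [433.1  31.9   4.5] 13.997601590873538 [-0.5  0.2 -0.7] 13.905578989144258
0 16.36 [439.6  33.6   4.4] 14.006408355206066 [-0.6  0.7 -0.3] 14.00940071524052
3 17.61 [463.1  33.9   4. ] 10.111519623078024 [-0.7  0.1  0.2] 14.091547780649378
6 18.86 [486.9  34.3   4. ] 6.231010794954293 [-0.  -0.4  0.2] 14.32078326941652
9 20.11 [510.7  34.7   4. ] 2.3508133740891215 [-0.8  0.2  0.6] 14.309363959195702
12 21.36 [534.5  34.9   4. ] 0.7962165727886121 [-0.3  0.6  1.1] 13.963902421820883
```

View pics/t2.png

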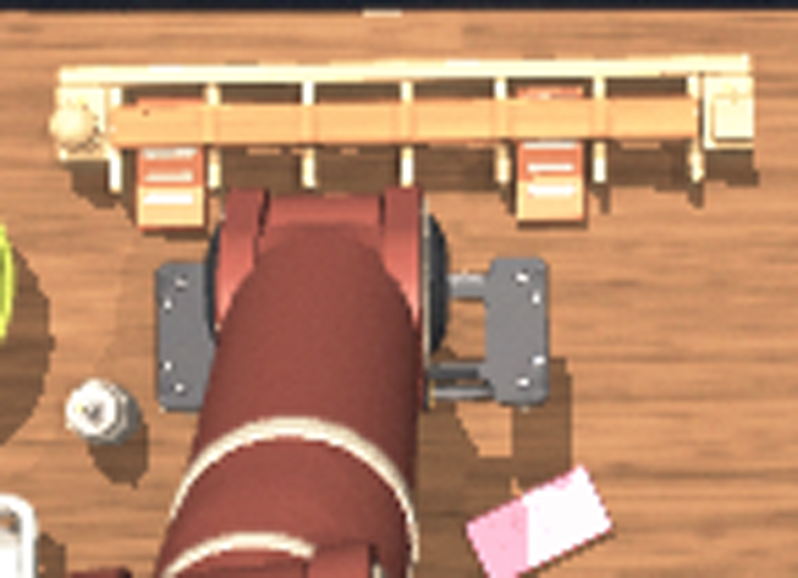

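The tile is hidden under the arm from the top camera, so I'll try the side picture.

View pics/s2.png

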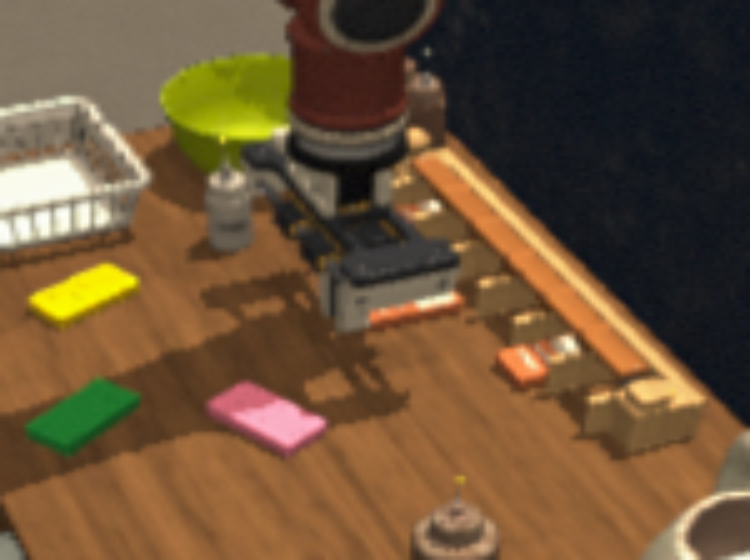

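The side view shows the tile ahead of the fingers and lined up with the gap, near (415,310), but half hidden. I'll back off and step the arm aside to measure it.

```bash
cat >> h.py <<'E'
def tile_now(f):
    im,d=r.capture('top'); np.savez(f+'.npz',im=im,d=d); W=cloud('top',d); X,Y,Z=W[...,0],W[...,1],W[...,2]
    hsv=cv2.cvtColor(im,cv2.COLOR_RGB2HSV)
    t=(X>450)&(X<632)&(Y>0)&(Y<90)&(Z>7)&(Z<22)
    k,l=cv2.connectedComponents(t.astype(np.uint8)); t=l==1+np.argmax(np.bincount(l[l>0])[1:])
    v,u=np.nonzero(t); P=onplane('top',np.c_[u,v],14)[:,:2]
    print('tile',len(P),P.mean(0),cv2.minAreaRect(P.astype(np.float32)))
    e=P-O; q=np.c_[e@[c,s],e@[-s,c]]; print('rack frame',q.mean(0),q.min(0),q.max(0))
    cv2.imwrite(f'pics/{f}.png',cv2.resize(im[125:230,160:305],None,fx=5.5,fy=5.5,interpolation=cv2.INTER_CUBIC)[...,::-1])
E
python3 - <<'E'
from h import *
r.servo_line([520,34.7,4],v=80); r.servo_line([520,34.7,180],v=250)
r.move_pose([520,-220,200],ori()); print(r.sense()['time'])
tile_now('t3')
E
```

```text
23.6333
tile 304 [577.07615348  36.67703996] ((576.8931274414062, 37.933677673339844), (37.39303207397461, 66.67053985595703), 89.80481719970703)
rack frame [-64.46460516  26.17965829] [-98.28510031   8.3901875 ] [-31.02024289  46.5607982 ]
```

View pics/t3.png

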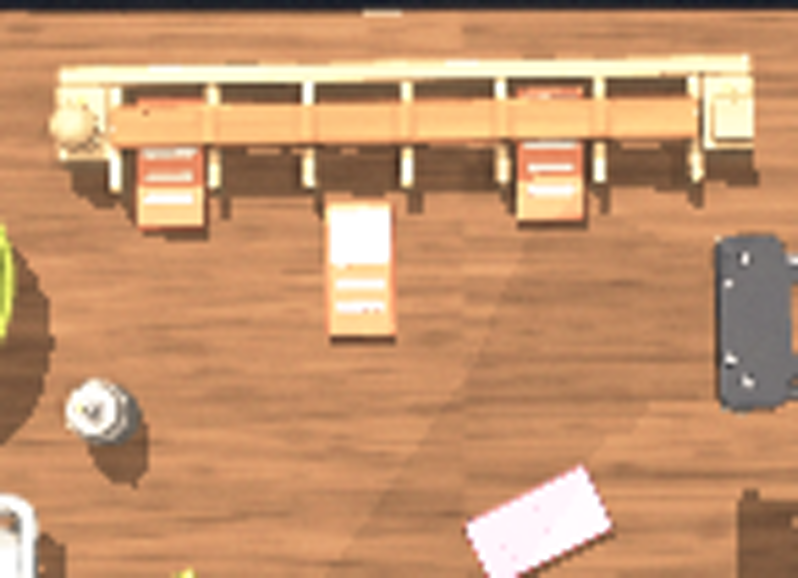

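The tile lies straight in front of the third gap (crop 325–397, between dividers at 308 and 406), within about 1 mm and 1° of the gap line. Now the final push.

```bash
python3 - <<'E'
from h import *
np.set_printoptions(precision=1,suppress=True)
def S(t):
    q=r.sense(); print(t,round(q['time'],2),q['eef_pos'],q['ft_force']); return q
x0=-40-60-7.5-12
r.move_pose(rk(x0,25,150),ori()); r.servo_line(rk(x0,25,4),v=150)
r.servo_line(rk(-40-15-7.5,25,4),v=40); S('in')
x=-40-12-7.5
while x<-40:
    r.servo_line(rk(x,25,4),v=20); q=S(round(x+7.5,1))
    if q['ft_force'][0]<-8: break
    x+=1.5
r.hold(.2); S('held')
r.servo_line(rk(x-20,25,4),v=80); r.servo_line(rk(x-20,25,180),v=250)
r.move_pose([520,-220,200],ori()); S('aside')
tile_now('t4')
E
```

```text
in 27.4 [579.1  35.6   4.1] [-0.3 -0.7 -0.3]
-52.0 27.7 [582.4  35.6   4.1] [ 0.1  0.1 -0.1]
-50.5 27.95 [583.7  35.6   4. ] [ 0.1 -0.2  0.1]
-49.0 28.2 [585.2  35.6   4. ] [ 0.4 -0.5 -0.5]
-47.5 28.45 [586.8  35.7   4. ] [-0.3 -0.5 -0.2]
-46.0 28.7 [588.3  35.7   4. ] [1.  0.8 0.2]
-44.5 28.95 [589.8  35.7   4. ] [0.  0.1 0.2]
-43.0 29.2 [591.3  35.7   4. ] [-1.   0.  -0.2]
-41.5 29.45 [592.8  35.7   4. ] [-0.2 -0.3 -0.3]
-40.0 29.7 [594.3  35.7   4. ] [ 0.6 -0.1  0.5]
-38.5 29.95 [595.5  35.7   4. ] [-0.7 -0.5 -0.4]
-37.0 30.2 [595.5  35.8   3.8] [-4.7 -0.1  2.4]
-35.5 30.45 [595.5  35.7   3.6] [-6.3 -1.2  4.6]
-34.0 30.7 [595.5  35.7   3.5] [-7.8 -1.4  6.1]
held 30.9 [595.5  35.7   3.5] [-8.9 -0.4  5.6]
aside 33.16 [ 520.7 -217.6  199.3] [ 0.2 -0.2  0.2]
tile 135 [616.1  36.9] ((616.0592041015625, 36.634063720703125), (34.728187561035156, 29.12410545349121), 89.80777740478516)
rack frame [-25.4  25.8] [-40.2   8. ] [-10.6  43.1]
```

View pics/t4.png

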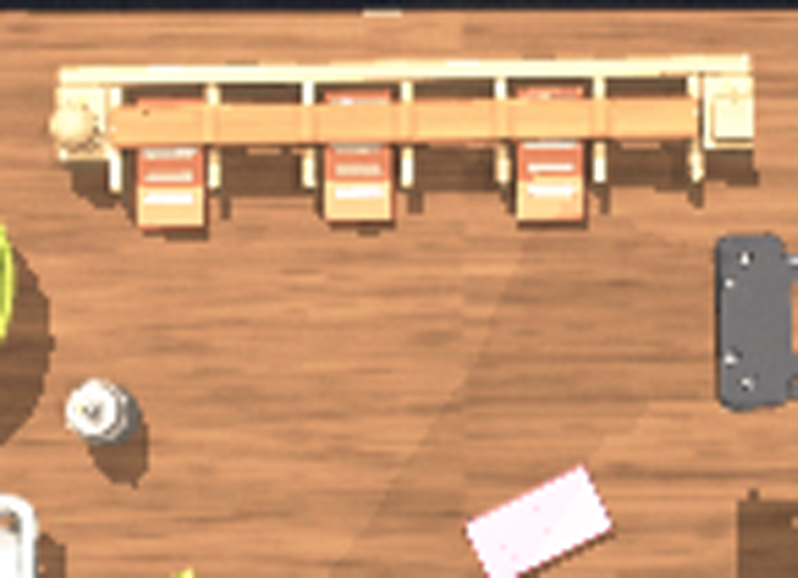

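The tile is home in the third gap: its front edge at crop row 222 is level with the stored tiles (228 and 222, on the sloping row). The push stopped firmly at the back board, and nothing else has moved.

```bash
python3 -c "
from bench import r
print(r.job_done())"
```

```text
the job is handed in; nothing more can be done
None
```

The job is handed in: I ran the closed fingertips along the rail from the knob end to the third gap, then pushed the test tile in until it stopped at the back board; the last picture shows it level with the stored tiles and nothing else in view moved, but no verdict came back.

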